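# Index the beet drilling stand and set its brake

### The job

With one finger, push a spoke of the drilling stand's turntable round (either way) until the yellow pointer points at the blue stud, and let it come to rest there; then push the red brake lever right over against its stop, leaving the pointer on the blue stud. Only push: do not pinch a spoke or the lever between the fingers, do not touch the cut beet on the turntable, and leave the beet, cup, jar and spoon standing around it where they are.

Things in the scene. Friction and masses are not known exactly. Their poses are not given: they have to be found in the camera images.
- turntable_center (a point): Centre of the turntable: an aluminium disc 120 mm across, top 42 mm above the table, turning about a vertical axis on a fixed grey base disc 210 mm across, 20 mm high. This point is on the axis, 44 mm up. Outside the base disc the table is bare for 240 mm from the axis, but for a flat bracket 12 mm high that leads to the brake lever's post.
- pointer_tip (a point): Tip of the short yellow pointer on the turntable's rim, 88 mm from the axis, 36 mm above the table. x points outward along the pointer, z up. Three straight dark steel spokes stick out from the turntable, at 60, 180 and 300 degrees from the pointer; each is 12 mm wide, 16 mm tall (36 to 52 mm above the table) and reaches 165 mm from the axis; push one near its end, outside the base disc.
- turntable (a joint): Angle of the turntable on its base, rad, growing anticlockwise seen from above; limits -3.1 and 3.1, starting within 0.2 of 0. The shortest way from the pointer to the blue stud is always free of the limits. Turning it takes about 2 N at a spoke's end and it stops where it is left.
- blue_stud_top (a point): Top of the blue stud, one of four (blue, white, black, red; each 16 mm across, 11 mm tall, fixed on the base disc about 97 mm from the axis; top 31 mm above the table, lower than the spokes). The colours change places from run to run.
- brake_pivot (a point): Pivot axis of the red brake lever, 43 mm above the table, on a 44 mm round post fixed to the stand's bracket, 242 mm from the turntable's axis.
- lever_tip (a point): End of the red brake lever, 112 mm from its pivot, 41 mm above the table. The lever is a straight horizontal bar 12 mm wide, 18 mm tall (32 to 50 mm above the table) that turns about the vertical pivot axis. x points outward along the lever, z up.
- brake (a joint): Angle of the brake lever, rad: 0 fully off, 1.5 fully over against the stop (a small dark upright block); grows anticlockwise seen from above, so the lever's end swings towards the robot. It starts between 0 and 0.3, takes about 1.5 N to push near its end and stays where it is left.
- spokes_ccw: The halves of the three spokes on their anticlockwise side (each 6 mm thick). Frame: on the turntable's axis at table level, x along the pointer.
- spokes_cw: The halves of the three spokes on their clockwise side (each 6 mm thick). Frame as for spokes_ccw.
- lever_front: The half of the brake lever on its anticlockwise side, 6 mm thick. Frame: on the pivot axis at table level, x along the lever.
- lever_back: The half of the brake lever on its clockwise side (the side to push on), 6 mm thick. Frame as for lever_front.
- cut_beet: The cut orange beet fixed on the turntable, 110 mm across, from 42 to 98 mm above the table; must not be touched. Frame: on the turntable's axis at table level.
- small_beet_mid (a point): Loose whole beet standing on the table, 68 mm across, 98 mm tall; point on its axis 50 mm up. Leave alone.
- mug_pot_mid (a point): Loose blue ceramic cup, 72 mm across, 85 mm tall; point half-way up on its axis. Leave alone.
- jar_mid (a point): Loose closed jar, 64 mm across, 90 mm tall; point half-way up on its axis. Leave alone.
- spoon_mid (a point): Loose spoon lying on the table; point near its middle, x along it. Leave alone.

How it is judged:
By the outcome, as a careful person would: the job done as asked, in the order asked, and still so for the second after the job is handed in, with the robot touching nothing.
It also fails if it takes over 64 s, if anything falls off the work surface, if the arm or the gripper's body presses on something with over 40 N, if the wrist force passes 120 N, or if a joint passes its speed limit or range.

### The arm

A 6-joint arm with a two-finger parallel gripper is mounted at the origin on the work surface. World frame = base frame: x ahead of the robot, y to its left, z up, the work surface at z = 0. Lengths are in mm, angles in rad, forces in N, time in s.
With the tool pointing down it reaches from about 275 to 750 mm from the base axis. Payload 10.2 kg.
Tool frame: the origin (TCP) lies at the very end of the fingers, on their centre line; the grasp point (between the pads) lies 19 mm behind it; z points along the fingers, y is the line along which they close (so a half turn about z gives the same grasp; the last joint's range is limited). The gripper opens to 85 mm and grips with 20 to 120 N. Pads are 22 mm wide; open, the fingers measure 114 mm over their backs; the gripper's body (76 mm by 85 mm) begins 54 mm behind the grasp point. The pads swing forward as they close: fully open they stand 13 mm farther back than shut.
Start: joints at [1.051, 0.313, 1.498, -0, 1.331, -0.223], TCP at [153.555, 502.048, 198.794] pointing down, gripper open.
Joint ranges: [-2.94, 2.94], [-0.97, 2.17], [0.19, 2.56], [-1.23, 4.37], [0.02, 3.11], [-2.88, 2.88]. Speed limits (rad/s): [2.39, 2.39, 3.01, 3.14, 3.14, 3.14].

### API

Orientations are given as a unit quaternion [w, x, y, z].
In Python, from rig import ctrl gives the robot as it stands.
- The arm moves only by the shell command python3 -m inch 'ROWS' [OPENING] [FORCE]. ROWS is text: rows parted by semicolons, each of 6 numbers parted by spaces: the shift along the tool's x, y, z in mm, then the turn, a rotation vector about the tool's x, y, z in units of 6 degrees (1.0 is 6 degrees). A call has exactly 10 rows; each row shifts and turns the commanded pose from where the row before left it, along the tool's axes as they then stand; what a row does not reach is not made up. A row lasts 1/12 s, in which the tool goes at most 41.7 mm and 7.16 degrees, less where a joint would pass 70% of its speed; a pose out of reach is approached as far as the arm can. A call with a gripper value outside its range is refused whole. OPENING is the opening, from 0 (shut) to 1 (fully open), set as the call begins (- or left out, the last holds). The fingers move at their own pace and stop on an object; FORCE is the grip in N (left out, the last holds). Time passes only in rows, so rows that do not move let the fingers close, or fill a call up. It gives the time, the measured TCP pose, the force, the opening and the grip force at its end, in the units of the state.
- ctrl.sense(): the state, without advancing time (a new reading comes with each control period).
- ctrl.capture(name): name is "scene" or "top" or "wrist"; returns a dict with "image" (480x640x3 uint8, red, green, blue), "intrinsics" (3x3 intrinsics, pixels), "D" ([k1, k2, p1, p2, k3] as OpenCV has them; the pictures are not rectified), "rvec" (rotation vector, rad) and "tvec" (3), from world to camera coordinates, as OpenCV has them. Camera axes: x right, y down, z forward; pixel columns grow to the right and rows downward; lengths in mm; the calibration is good to about 2 mm. A picture is of the moment at which its call begins. There is no depth.
- ctrl.finish_job(): hands the job in; it is judged then, once.
The state is a dict: "time_s": time; "joints": joint angles; "dq": joint speeds; "tau": joint torques, N m; "eef_pos": TCP position; "ee_rot": TCP orientation; "force": force on the tool from outside, world axes, zero at the start; "wrist_torque": the same for the moment, N m; "grip_width": opening from 0.0 (shut) to 1.0 (fully open); "grip_force": force on a finger pad.
Only numpy, scipy, OpenCV 4.12 (cv2) and the standard library are available. Lean on these libraries where they do the work, as an engineer would, in place of code of your own. Each camera call takes 0.05 s, during which the arm holds its last target. There are 200 camera calls.

## Working session

There is one attempt and no reset: what is moved stays moved. The work goes in short steps, Python scripts to look and compute and a shell command to move; the robot and the scene stay as the last step left them, time stands still between calls to the robot, and variables do not carry over. Pictures are saved under pics/ and viewed, at most 10 in all, crops included, and the job is handed in when it is done.

```bash
mkdir -p pics; ls; cat > h.py <<'E'
import cv2, numpy as np
from rig import ctrl
def grab(n,save=None):
    c=ctrl.capture(n); im=np.array(c["image"]); 
    if save: cv2.imwrite(f"pics/{save}.png",im[:,:,::-1])
    return im,c
def ray(c,uv,z):
    K=np.array(c["intrinsics"],float);D=np.array(c["D"],float)
    R,_=cv2.Rodrigues(np.array(c["rvec"],float));t=np.array(c["tvec"],float).reshape(3)
    p=cv2.undistortPoints(np.array(uv,float).reshape(-1,1,2),K,D).reshape(-1,2)
    d=np.c_[p,np.ones(len(p))]@R; o=-R.T@t
    return o+d*((z-o[2])/d[:,2])[:,None]
E
python3 - <<'E'
from h import *
for n in("scene","top"): grab(n,n+"0")
s=ctrl.sense(); print(s)
E
```

```text
pics
{'time_s': 0.1, 'joints': array([ 1.05059127e+00,  3.13392103e-01,  1.49836254e+00, -1.17743289e-06,
        1.33101652e+00, -2.23413335e-01]), 'dq': array([ 0.00092203, -0.00135989, -0.00060257, -0.00031164,  0.00098851,
       -0.00111556]), 'tau': array([ 2.90024524e-03, -4.12900472e+01, -2.60148078e+01, -1.44331489e-04,
        3.00700209e-03, -2.81228233e-05]), 'eef_pos': array([153.41821904, 501.7991243 , 198.29278724]), 'ee_rot': array([-2.13545278e-04,  1.47851651e-01,  9.89009374e-01, -5.49201704e-04]), 'force': array([ 0.02810379, -0.21089884,  0.32968477]), 'wrist_torque': array([-0.03100138, -0.03768515,  0.04261136]), 'grip_force': 0.0, 'grip_width': 1.0005894570398879}
```

View pics/top0.png

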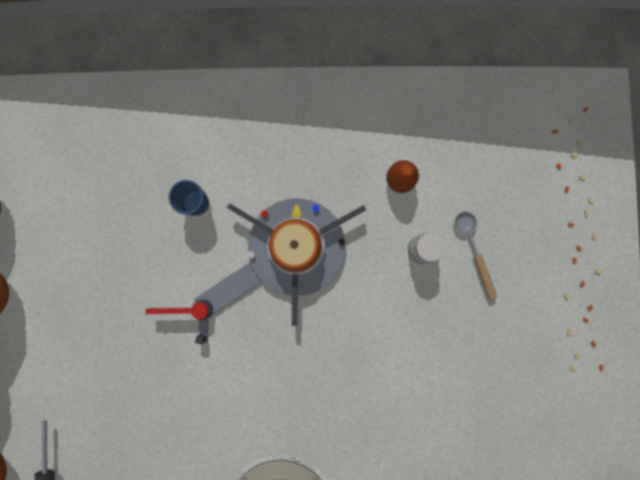

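View pics/scene0.png

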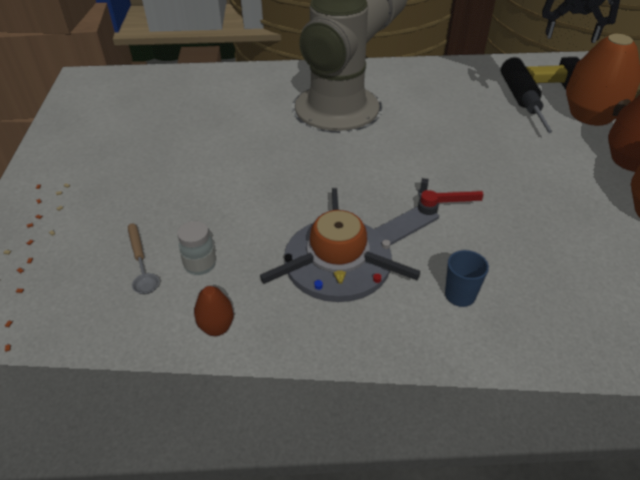

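The top view has the turntable centre near (295,245), the yellow pointer at (297,211) and the blue stud at (316,210), slightly clockwise of it. The spokes end at (229,206), (364,208) and (295,325). The lever's pivot is at (200,311) and its tip at (147,311), with the stop at (201,339). Image up is world +x and image left is +y.

```bash
cat >> h.py <<'E'
def masks(im):
    h=cv2.cvtColor(im,cv2.COLOR_RGB2HSV); H,S,V=h[...,0].astype(int),h[...,1],h[...,2]
    return dict(yellow=(abs(H-28)<6)&(S>140)&(V>90),blue=(abs(H-118)<8)&(S>150)&(V>60),red=((H<5)|(H>174))&(S>170)&(V>70))
def blobs(m,a=8):
    n,l,s,c=cv2.connectedComponentsWithStats(m.astype(np.uint8)); 
    return [(c[i],s[i,4],np.argwhere(l==i)[:,::-1]) for i in range(1,n) if s[i,4]>=a]
def meas(show=True):
    im,c=grab("top"); m=masks(im); out={}
    roi=np.zeros(im.shape[:2],bool); roi[170:350,130:380]=1
    for k,z in dict(yellow=40,blue=31,red=50).items():
        for b in blobs(m[k]&roi): out.setdefault(k,[]).append((ray(c,b[0],z)[0],b[1],b[2],b[0]))
    return im,c,out
E
python3 - <<'E'
from h import *
np.set_printoptions(precision=1,suppress=True)
im,c,o=meas()
for k in o:
    for b in o[k]: print(k,b[0],b[1],b[3])
# centre: pale beet top (z 98), fit circle
h=cv2.cvtColor(im,cv2.COLOR_RGB2HSV)
g=h.copy(); m=(h[...,0]<25)&(h[...,1]>90)&(h[...,2]>60); r=np.zeros_like(m); r[215:278,265:325]=1
for b in blobs(m&r,200):
    hull=cv2.convexHull(b[2].astype(np.int32)).astype(np.float32); (e,ax,_)=cv2.fitEllipse(hull); print("beet",e,ax,ray(c,e,70))
# base disc via blueish gray
t=dict(s1=(229,206),s2=(364,208),s3=(295,325))
for k in t: print(k,ray(c,t[k],50))
print("disc edges",ray(c,[(297,198),(247,248),(346,248),(297,299)],20), "jar,beet,cup,stop",ray(c,[(428,248),(403,177),(187,197),(201,339)],60))
red=max(o["red"],key=lambda b:b[1]); p=ray(c,red[2],50); print("lever ext",p.min(0),p.max(0)); 
tip=p[p[:,1]>np.percentile(p[:,1],60)]; print("lever line", cv2.fitLine(tip[:,:2].astype(np.float32),2,0,.01,.01).ravel(),p[p[:,1]>p[:,1].max()-4].mean(0))
R,_=cv2.Rodrigues(np.array(c["rvec"])); print("cam",-R.T@np.array(c["tvec"]).ravel())
E
```

```text
yellow [637.5 -40.1  40. ] 54 [296.  211.6]
blue [646.1 -80.8  31. ] 35 [315.5 207.9]
red [632.7  25.9  50. ] 19 [264.1 213.6]
red [432.8 186.9  50. ] 339 [186.7 310.4]
beet (294.6676025390625, 245.02047729492188) (51.70173263549805, 52.501251220703125) [[565.5 -38.8  70. ]]
s1 [[649.3  99.4  50. ]]
s2 [[ 642.6 -182.    50. ]]
s3 [[402.1 -37.5  50. ]]
disc edges [[ 669.4  -41.2   20. ]
 [ 562.7   66.3   20. ]
 [ 561.1 -145.1   20. ]
 [ 453.6  -40.2   20. ]] jar,beet,cup,stop [[ 557.8 -311.3   60. ]
 [ 705.2 -262.8   60. ]
 [ 667.7  185.5   60. ]
 [ 375.3  154.3   60. ]]
lever ext [417.1 144.4  50. ] [448.  270.6  50. ]
lever line [  0.   -1.  432.4 226.3] [431.6 269.5  50. ]
cam [ 510.5  -97.5 1038.2]
```

```bash
cat >> h.py <<'E'
from scipy.spatial.transform import Rotation as Ro
def to(*p):
    s=ctrl.sense(); q=s["ee_rot"]; R=Ro.from_quat([q[1],q[2],q[3],q[0]])
    print("t",s["time_s"],"at",np.round(s["eef_pos"],1),"tool y",np.round(R.as_matrix()[:,1],3),"F",np.round(s["force"],1))
    for x in p: print(x,"->",np.round(R.inv().apply(np.array(x,float)-s["eef_pos"]),1))
E
R='-21 -24.5 0 0 0 0;'
python3 -m inch '-21 -24.5 0 0 0 0;-21 -24.5 0 0 0 0;-21 -24.5 0 0 0 0;-21 -24.5 0 0 0 0;-21 -24.5 0 0 0 0;-21 -24.5 0 0 0 0;-21 -24.5 0 0 0 0;-21 -24.5 0 0 0 0;-21 -24.5 0 0 0 0;-21 -24.5 0 0 0 0' 0 20
python3 -m inch '-21 -24.5 0 0 0 0;-21 -24.5 0 0 0 0;-21 -24.5 0 0 0 0;-21 -24.5 0 0 0 0;-21 -24.5 0 0 0 0;-21 -24.5 0 0 0 0;-21 -24.5 0 0 0 0;-21 -24.5 0 0 0 0;-21 -24.5 0 0 0 0;-21 -24.5 0 0 0 0'
python3 -c "
from h import *
to((412,-90,30),(412,-90,90))"
```

```text
time_s: 0.98
eef_pos: [282.8, 204.9, 198.8]
ee_rot: [0.0, 0.148, 0.989, 0.0]
force: [1.7, 0.4, 1.0]
grip_width: -0.002
grip_force: 0.0
time_s: 1.82
eef_pos: [412.1, -91.0, 198.7]
ee_rot: [-0.0, 0.148, 0.989, 0.0]
force: [0.9, 1.1, 0.4]
grip_width: -0.001
grip_force: 0.0
t 1.8167 at [412.1 -91.  198.7] tool y [0.293 0.956 0.   ] F [0.9 1.1 0.4]
(412, -90, 30) -> [  0.4   0.9 168.7]
(412, -90, 90) -> [  0.4   0.9 108.7]
```

```bash
python3 -m inch '0 0 20 0 0 0;0 0 20 0 0 0;0 0 20 0 0 0;0 0 20 0 0 0;0 0 20 0 0 0;0 0 20 0 0 0;0 0 20 0 0 0;0 0 20 0 0 0;0 0 8 0 0 0;0 0 0 0 0 0'
python3 - <<'E'
from h import *
im,c=grab("top"); cv2.imwrite("pics/t1.png",cv2.resize(im[170:350,130:380,::-1],None,fx=3,fy=3))
to((412,-68,30))
E
```

```text
time_s: 2.65
eef_pos: [410.9, -88.9, 29.5]
ee_rot: [-0.002, 0.148, 0.989, 0.001]
force: [-1.0, -0.2, -0.0]
grip_width: 0.002
grip_force: 0.0
t 2.7 at [411.7 -89.3  30.7] tool y [0.292 0.956 0.   ] F [-0.5 -0.2  0.3]
(412, -68, 30) -> [ 5.9 20.4  0.7]
```

View pics/t1.png

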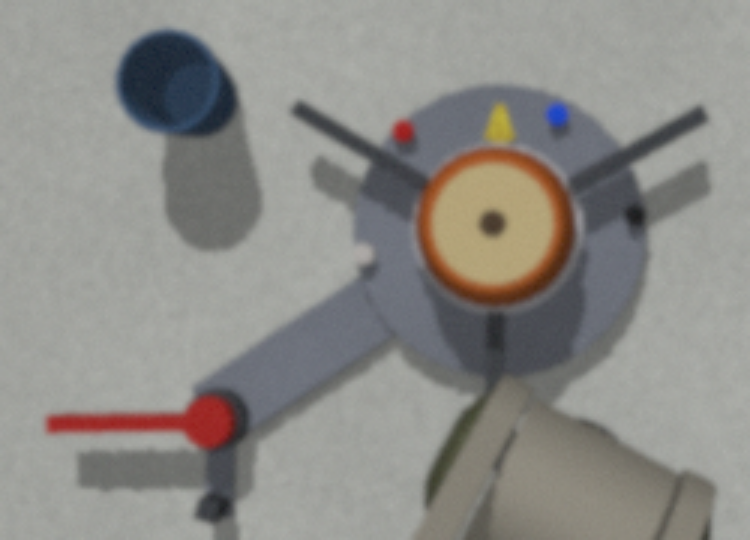

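The pointer (apex 500,103 in the crop) and the blue stud (558,115) stay visible while the finger stands beside the near spoke. I'll push gently toward +y.

```bash
cat >> h.py <<'E'
def ang():
    im,c=grab("top"); m=masks(im); w=np.zeros(im.shape[:2],bool); w[195:300,250:350]=1
    h=cv2.cvtColor(im,cv2.COLOR_RGB2HSV)
    C=np.load("C.npy") if __import__("os").path.exists("C.npy") else np.array([562,-40.5])
    y=max(blobs(m["yellow"]&w,4),key=lambda b:b[1]); b=max(blobs(m["blue"]&w,4),key=lambda b:b[1])
    Y=ray(c,y[2],39)[:,:2]; B=ray(c,b[0],31)[0,:2]
    r=np.hypot(*(Y-C).T); ym=Y.mean(0)
    tip=Y[r>r.max()-5].mean(0)
    a=lambda p:np.degrees(np.arctan2(*(p-C)[::-1]))
    print("C",C,"ptr",ym.round(1),"ang mean %.1f tip %.1f rmax %.1f n %d"%(a(ym),a(tip),r.max(),y[1]),"blue",B.round(1),"r %.1f ang %.1f"%(np.hypot(*(B-C)),a(B)),"diff %.1f"%(a(ym)-a(B)))
    return im,c
E
python3 - <<'E'
from h import *
from scipy.optimize import least_squares
c=ctrl.capture("top")
P=ray(c,np.array([(403,131),(558,114),(635,214),(365,252)])/3+[130,170],31)[:,:2]
f=least_squares(lambda x:np.hypot(*(P-x).T)-97,[562,-40]); print("centre",f.x,f.fun)
S=ray(c,np.array([(296,107),(703,113)])/3+[130,170],50)[:,:2]; print(np.hypot(*(S-f.x).T),[np.degrees(np.arctan2(*(s-f.x)[::-1])) for s in S])
np.save("C.npy",f.x); ang()
E
python3 -m inch '1.75 5.75 0 0 0 0;1.75 5.75 0 0 0 0;1.75 5.75 0 0 0 0;1.75 5.75 0 0 0 0;1.75 5.75 0 0 0 0;1.75 5.75 0 0 0 0;1.75 5.75 0 0 0 0;1.75 5.75 0 0 0 0;1.75 5.75 0 0 0 0;0 0 0 0 0 0'
python3 -c "
from h import *
ang(); to((413,-12,30))"
```

```text
centre [561.45024325 -39.2605112 ] [ 2.360725   -2.33753576  0.28758677 -2.3815645 ]
[165.15033137 165.16731116] [np.float64(57.57825870018843), np.float64(-60.31499070915713)]
C [561.45024325 -39.2605112 ] ptr [638.  -40.1] ang mean -0.6 tip -1.0 rmax 88.0 n 52 blue [646.  -80.9] r 94.2 ang -26.2 diff 25.6
time_s: 3.63
eef_pos: [411.8, -34.3, 30.7]
ee_rot: [-0.0, 0.147, 0.989, 0.0]
force: [-0.7, -0.5, -0.4]
grip_width: -0.004
grip_force: 0.0
C [561.45024325 -39.2605112 ] ptr [638.  -40.1] ang mean -0.6 tip -1.0 rmax 88.0 n 52 blue [645.9 -80.6] r 94.1 ang -26.1 diff 25.4
t 3.6833 at [411.9 -34.8  30.8] tool y [ 0.292  0.957 -0.   ] F [ 0.3 -0.1 -0.7]
(413, -12, 30) -> [ 5.6 22.1  0.8]
```

```bash
python3 - <<'E'
from h import *
im,c=grab("top"); im2,c2=grab("scene")
a=cv2.resize(im[190:350,200:400,::-1],None,fx=2,fy=2); b=cv2.resize(im2[130:290,240:440,::-1],None,fx=2,fy=2)
im3,_=grab("wrist"); 
d=cv2.resize(im3[:,:,::-1],(320,240))
cv2.imwrite("pics/t2.png",np.vstack([np.hstack([a,b])[:, :800],np.hstack([d,np.zeros((240,480,3),np.uint8)])]))
E
```

```text
(no output)
```

View pics/t2.png

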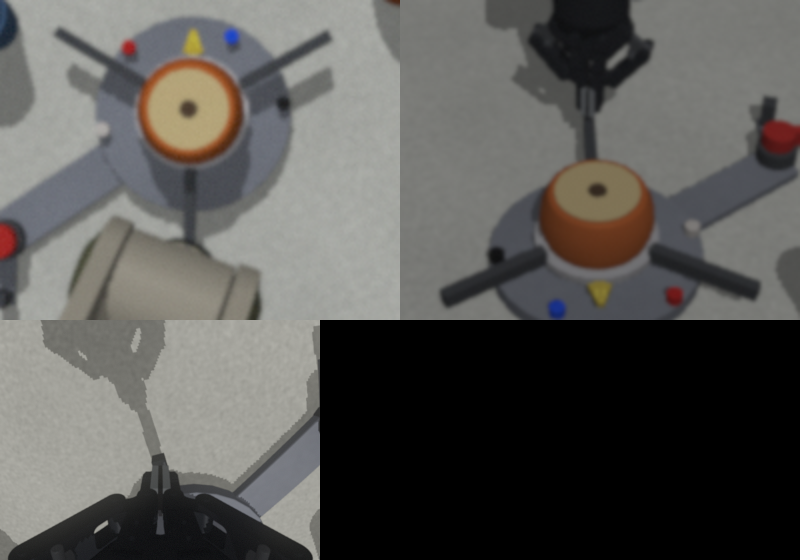

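```bash
python3 - <<'E'
from h import *
s=ctrl.sense(); p=s["eef_pos"]; out=[]
for n,(y0,x0,hh,ww) in dict(scene=(120,290,120,96),wrist=(240,200,240,240)).items():
    im,c=grab(n); q,_=cv2.projectPoints(np.array([p,[396.5,-38,52],[450,-38,52]]),np.array(c["rvec"],float),np.array(c["tvec"],float),np.array(c["intrinsics"],float),np.array(c["D"],float)); q=q.reshape(-1,2); print(n,q)
    f=600/hh; b=np.ascontiguousarray(cv2.resize(im[y0:y0+hh,x0:x0+ww,::-1],None,fx=f,fy=f)); b=cv2.convertScaleAbs(b,alpha=2,beta=20)
    for k,(u,v) in enumerate(q):
        cv2.circle(b,(int((u-x0+.5)*f),int((v-y0+.5)*f)),4,[(0,0,255),(0,255,0),(255,0,0)][k],1)
    out.append(b)
b=np.hstack(out); f=min(1,800/b.shape[1]); cv2.imwrite("pics/t3.png",cv2.resize(b,None,fx=f,fy=f,interpolation=cv2.INTER_AREA))
E
```

```text
scene [[333.75985142 197.34449217]
 [332.17258581 184.97648099]
 [333.9018813  201.39598168]]
wrist [[322.43443427 278.0442323 ]
 [306.871555   268.22052312]
 [340.31324674 365.60914425]]
```

View pics/t3.png

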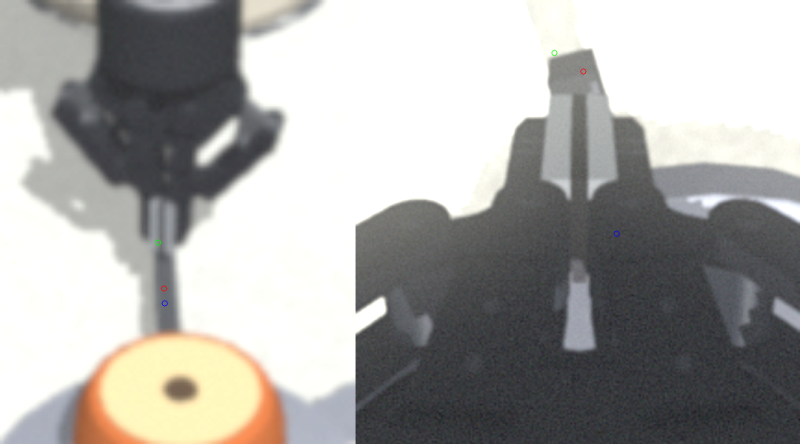

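The fingertips seem to end above the spoke: around scene pixel v≈186 and wrist pixel v≈291, not at the projected TCP. I'll work out their true height.

```bash
python3 - <<'E'
from h import *
s=ctrl.sense(); p=s["eef_pos"]; print(p,s["force"],s["grip_width"],s["joints"].round(3))
for n in("scene","wrist"):
    c=ctrl.capture(n); P=np.array([p+[0,0,d] for d in range(0,50,6)])
    q,_=cv2.projectPoints(P,np.array(c["rvec"],float),np.array(c["tvec"],float),np.array(c["intrinsics"],float),np.array(c["D"],float)); print(n,np.c_[P[:,2],q.reshape(-1,2)].round(1).tolist())
    R,_=cv2.Rodrigues(np.array(c["rvec"],float)); print(-R.T@np.array(c["tvec"],float).ravel())
E
```

```text
[412.00760477 -35.51717025  30.79942729] [ 1.43327577 -0.83660235  0.30781992] 0.0012075498583092265 [-0.371  0.31   2.015 -0.     0.816 -1.645]
scene [[30.8, 333.7, 197.3], [36.8, 333.8, 195.2], [42.8, 333.8, 193.0], [48.8, 333.8, 190.8], [54.8, 333.9, 188.5], [60.8, 333.9, 186.3], [66.8, 333.9, 184.1], [72.8, 334.0, 181.8], [78.8, 334.0, 179.5]]
[1334.37197669 -107.71923529  809.65589228]
wrist [[30.8, 322.3, 278.1], [36.8, 322.3, 283.0], [42.8, 322.4, 288.3], [48.8, 322.5, 294.0], [54.8, 322.5, 300.0], [60.8, 322.6, 306.4], [66.8, 322.7, 313.3], [72.8, 322.7, 320.6], [78.8, 322.8, 328.6]]
[337.1675351  -13.53670493 206.7070908 ]
```

Both views put the fingertips about 30 mm above the reported TCP, so the fingers passed over the spoke without touching it. I'll back off, go lower and check.

```bash
python3 -m inch '-3 -9.5 0 0 0 0;-3 -9.5 0 0 0 0;-3 -9.5 0 0 0 0;-3 -9.5 0 0 0 0;-3 -9.5 0 0 0 0;-3 -9.5 0 0 0 0;0 0 8 0 0 0;0 0 8 0 0 0;0 0 4 0 0 0;0 0 0 0 0 0'
python3 - <<'E'
from h import *
ang(); to((412,-12,10)); s=ctrl.sense(); p=s["eef_pos"]; out=[]
for n,(y0,x0,hh,ww) in dict(scene=(130,290,100,70),wrist=(240,220,200,200)).items():
    im,c=grab(n); P=np.array([p+[0,0,d] for d in (0,10,20,30,40)])
    q,_=cv2.projectPoints(P,np.array(c["rvec"],float),np.array(c["tvec"],float),np.array(c["intrinsics"],float),np.array(c["D"],float)); q=q.reshape(-1,2)
    f=560/hh; b=np.ascontiguousarray(cv2.resize(im[y0:y0+hh,x0:x0+ww,::-1],None,fx=f,fy=f)); b=cv2.convertScaleAbs(b,alpha=2,beta=20)
    if n=="wrist": x0-=0
    for k,(u,v) in enumerate(q): cv2.line(b,(int((u-x0+.5)*f)+40,int((v-y0+.5)*f)),(int((u-x0+.5)*f)+60,int((v-y0+.5)*f)),(0,0,255),1)
    out.append(b)
b=np.hstack(out); f=min(1,800/b.shape[1]); cv2.imwrite("pics/t4.png",cv2.resize(b,None,fx=f,fy=f,interpolation=cv2.INTER_AREA))
E
```

```text
time_s: 4.87
eef_pos: [411.7, -94.3, 9.5]
ee_rot: [-0.001, 0.148, 0.989, 0.0]
force: [-0.3, -0.1, 0.1]
grip_width: -0.001
grip_force: 0.0
C [561.45024325 -39.2605112 ] ptr [638.  -40.1] ang mean -0.6 tip -1.0 rmax 88.0 n 52 blue [646.2 -80.9] r 94.5 ang -26.1 diff 25.5
t 4.9167 at [412.  -94.4  10.1] tool y [0.292 0.956 0.   ] F [ 0.  -0.1  0.5]
(412, -12, 10) -> [24.1 78.8  0.2]
```

View pics/t4.png

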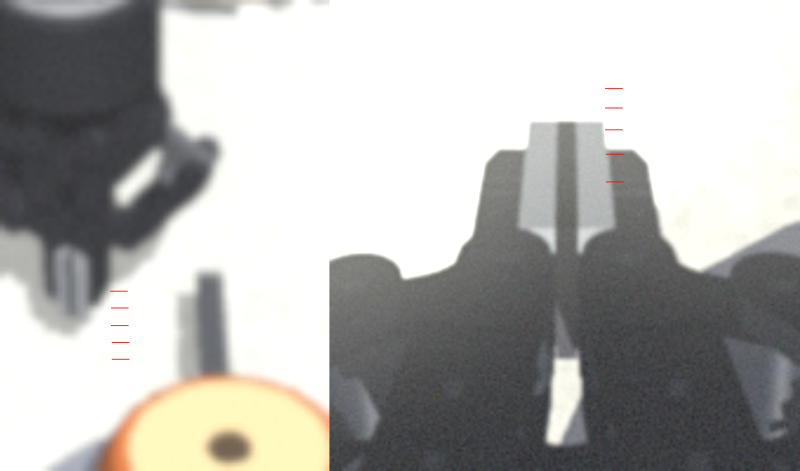

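The tip sits about 25 mm above the reported TCP, against the tick marks spaced 10 mm apart. It is now clear of the spoke on its −y side. I'll lower 10 mm more and push.

```bash
python3 -m inch '0 0 5 0 0 0;0 0 5 0 0 0;1.75 5.75 0 0 0 0;1.75 5.75 0 0 0 0;1.75 5.75 0 0 0 0;1.75 5.75 0 0 0 0;1.75 5.75 0 0 0 0;1.75 5.75 0 0 0 0;1.75 5.75 0 0 0 0;0 0 0 0 0 0'
python3 -c "
from h import *
ang(); to((412,-12,0))"
```

```text
time_s: 5.85
eef_pos: [412.4, -52.0, 0.8]
ee_rot: [-0.0, 0.147, 0.989, 0.0]
force: [0.2, 0.7, -0.6]
grip_width: 0.002
grip_force: 0.0
C [561.45024325 -39.2605112 ] ptr [637.6 -42.5] ang mean -2.5 tip -2.4 rmax 88.1 n 53 blue [646.1 -80.7] r 94.3 ang -26.1 diff 23.6
t 5.9 at [412.6 -52.4   0.8] tool y [0.292 0.957 0.   ] F [-0.2  0.6 -0.1]
(412, -12, 0) -> [12.3 38.5  0.8]
```

```bash
python3 -m inch '1.5 5 0 0 0 0;1.5 5 0 0 0 0;1.5 5 0 0 0 0;1.5 5 0 0 0 0;1.5 5 0 0 0 0;1.5 5 0 0 0 0;1.5 5 0 0 0 0;1.5 5 0 0 0 0;0 0 0 0 0 0;0 0 0 0 0 0'
python3 -c "
from h import *
ang(); to((413,4,0))"
```

```text
time_s: 6.73
eef_pos: [412.4, -10.7, 0.6]
ee_rot: [-0.001, 0.148, 0.989, 0.0]
force: [-0.3, -1.2, -0.4]
grip_width: 0.0
grip_force: 0.0
C [561.45024325 -39.2605112 ] ptr [633.2 -61. ] ang mean -16.8 tip -16.7 rmax 87.5 n 57 blue [646.  -80.7] r 94.1 ang -26.1 diff 9.3
t 6.7833 at [412.5 -10.9   0.7] tool y [0.292 0.956 0.   ] F [ 0.2  0.1 -0.4]
(413, 4, 0) -> [ 3.9 14.4  0.7]
```

```bash
python3 -m inch '1.2 4 0 0 0 0;1.2 4 0 0 0 0;1.2 4 0 0 0 0;1.2 4 0 0 0 0;0.9 3 0 0 0 0;0.6 2 0 0 0 0;0.6 2 0 0 0 0;0 0 0 0 0 0;0 0 0 0 0 0;0 0 0 0 0 0'
python3 -c "
from h import *
ang(); to((413,4,0))"
```

```text
time_s: 7.62
eef_pos: [412.7, 12.9, 0.7]
ee_rot: [-0.0, 0.148, 0.989, 0.0]
force: [-0.8, -0.5, 0.1]
grip_width: -0.001
grip_force: 0.0
C [561.45024325 -39.2605112 ] ptr [629.6 -70.2] ang mean -24.4 tip -23.9 rmax 86.4 n 57 blue [647.7 -82. ] r 96.2 ang -26.4 diff 1.9
t 7.6667 at [412.8  12.9   0.7] tool y [0.293 0.956 0.   ] F [-0.2 -0.7  0.8]
(413, 4, 0) -> [-2.8 -8.4  0.7]
```

```bash
python3 -m inch '0.6 2 0 0 0 0;0.6 2 0 0 0 0;0.5 1.5 0 0 0 0;0 0 0 0 0 0;0 0 0 0 0 0;-3 -10 0 0 0 0;-3 -10 0 0 0 0;-3 -10 0 0 0 0;0 0 0 0 0 0;0 0 0 0 0 0'
python3 - <<'E'
from h import *
im,c=ang(); to((413,4,0))
im2,c2=grab("scene"); m=masks(im2); w=np.zeros(im2.shape[:2],bool); w[255:300,290:370]=1
C=np.load("C.npy")
for k,z in(("yellow",39),("blue",29)):
    for b in blobs(m[k]&w,4):
        p=ray(c2,b[0],z)[0,:2]; print(k,b[1],p,np.degrees(np.arctan2(*(p-C)[::-1])))
a=cv2.resize(im[185:305,235:355,::-1],None,fx=3.3,fy=3.3); b=cv2.resize(im2[210:330,280:400,::-1],None,fx=3.3,fy=3.3)
cv2.imwrite("pics/t5.png",np.hstack([a,b]))
E
```

```text
time_s: 8.5
eef_pos: [412.6, -12.7, 0.7]
ee_rot: [-0.0, 0.148, 0.989, 0.0]
force: [0.0, -0.0, -0.0]
grip_width: 0.001
grip_force: 0.0
C [561.45024325 -39.2605112 ] ptr [628.6 -72.1] ang mean -26.0 tip -25.7 rmax 86.2 n 56 blue [648.8 -81.8] r 97.1 ang -26.0 diff -0.0
t 8.55 at [412.6 -12.4   0.7] tool y [0.293 0.956 0.   ] F [-0.2 -0.7  0.3]
(413, 4, 0) -> [ 4.4 15.8  0.7]
yellow 75 [634.97257644 -71.86818159] -23.917622032287134
blue 52 [653.77736548 -80.98818799] -24.3208131547659
```

View pics/t5.png

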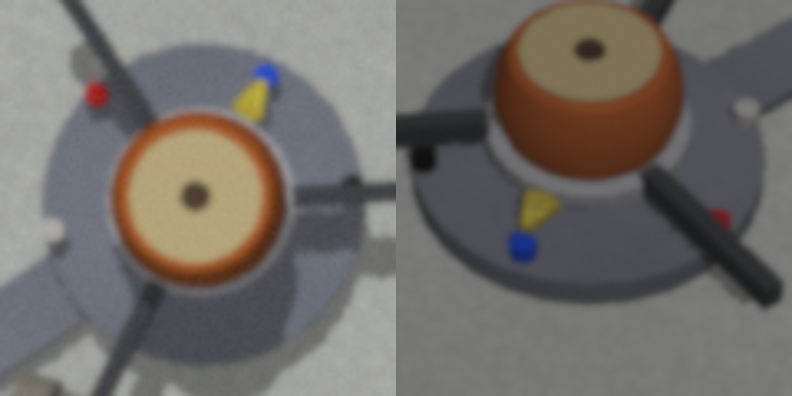

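In both views the pointer lies on the blue stud: in the top crop the pointer is at (253,100) and the stud at (266,74), and the angular difference is within 0.5°. Now I'll lift and turn the tool for the lever.

```bash
python3 -m inch '0 0 -18 0 0 0;0 0 -18 0 0 0;0 0 -18 0 0 0;0 0 -18 0 0 0;0 0 -18 0 0 0;0 0 0 0 0 1.1;0 0 0 0 0 1.1;0 0 0 0 0 1.1;0 0 0 0 0 1.1;0 0 0 0 0 1.1'
python3 -m inch '0 0 0 0 0 1.1;0 0 0 0 0 1.1;0 0 0 0 0 1.1;0 0 0 0 0 1.1;0 0 0 0 0 1.1;0 0 0 0 0 1.1;0 0 0 0 0 0;0 0 0 0 0 0;0 0 0 0 0 0;0 0 0 0 0 0'
python3 - <<'E'
from h import *
np.set_printoptions(precision=1,suppress=True)
im,c,o=meas(); ang()
red=max(o["red"],key=lambda b:b[1]); p=ray(c,red[2],50)[:,:2]
far=p[p[:,1]>p[:,1].max()-70]; print("line",cv2.fitLine(far.astype(np.float32),2,0,.01,.01).ravel(),"tip",p[p[:,1]>p[:,1].max()-3].mean(0),"knob",p[p[:,1]<p[:,1].max()-95].mean(0),p.min(0),p.max(0))
to((475,250,90))
E
```

```text
time_s: 9.43
eef_pos: [412.6, -12.1, 90.8]
ee_rot: [-0.0, 0.425, 0.905, 0.0]
force: [0.7, -0.6, -0.2]
grip_width: -0.002
grip_force: 0.0
time_s: 10.27
eef_pos: [412.7, -12.6, 90.8]
ee_rot: [-0.0, 0.704, 0.71, -0.0]
force: [0.3, 0.2, 0.4]
grip_width: 0.0
grip_force: 0.0
C [561.5 -39.3] ptr [628.5 -72.2] ang mean -26.1 tip -25.7 rmax 86.2 n 57 blue [648.7 -81.6] r 97.0 ang -25.9 diff -0.3
line [  0.   -1.  432.  233.8] tip [431.6 269.5] knob [433.  159.6] [417.1 144.4] [448.  270.6]
t 10.3667 at [412.7 -12.7  90.8] tool y [ 1.  0. -0.] F [0.3 0.4 0.1]
(475, 250, 90) -> [262.2  64.5   0.8]
```

```bash
python3 -m inch '26.2 6.4 0 0 0 0;26.2 6.4 0 0 0 0;26.2 6.4 0 0 0 0;26.2 6.4 0 0 0 0;26.2 6.4 0 0 0 0;26.2 6.4 0 0 0 0;26.2 6.4 0 0 0 0;26.2 6.4 0 0 0 0;26.2 6.4 0 0 0 0;26.2 6.4 0 0 0 0'
python3 -m inch '0 0 11 0 0 0;0 0 11 0 0 0;0 0 11 0 0 0;0 0 11 0 0 0;0 0 11 0 0 0;0 0 11 0 0 0;0 0 11 0 0 0;0 0 11 0 0 0;0 0 4 0 0 0;0 0 0 0 0 0'
python3 -c "
from h import *
to((432.5,250,0)); s=ctrl.sense(); print(s['joints'].round(2))
ang()"
```

```text
time_s: 11.2
eef_pos: [475.0, 251.1, 90.7]
ee_rot: [-0.0, 0.704, 0.71, -0.0]
force: [0.5, -0.1, 0.1]
grip_width: 0.002
grip_force: 0.0
time_s: 12.03
eef_pos: [474.3, 249.4, -2.4]
ee_rot: [-0.0, 0.705, 0.709, -0.001]
force: [0.6, -0.8, -0.2]
grip_width: -0.002
grip_force: 0.0
t 12.0333 at [474.3 249.4  -2.4] tool y [ 1.     0.007 -0.002] F [ 0.6 -0.8 -0.2]
(432.5, 250, 0) -> [  0.9 -41.8  -2.3]
[ 0.27  0.58  1.68 -0.    0.88  0.26]
C [561.45024325 -39.2605112 ] ptr [628.6 -72.1] ang mean -26.0 tip -25.7 rmax 86.2 n 56 blue [648.7 -81.6] r 97.0 ang -25.9 diff -0.1
```

```bash
python3 -m inch '0 -5.5 0 0 0 0;0 -5.5 0 0 0 0;0 -5.5 0 0 0 0;0 -5.5 0 0 0 0;1.3 -6.6 0 0 0 -0.7;1.3 -6.6 0 0 0 -0.7;1.3 -6.6 0 0 0 -0.7;1.3 -6.6 0 0 0 -0.7;1.3 -6.6 0 0 0 -0.7;0 0 0 0 0 0'
cat >> h.py <<'E'
def lev():
    im,c,o=meas(); P=np.array([432.5,160]); roi=np.zeros(im.shape[:2],bool); roi[285:400,130:215]=1
    for b in blobs(masks(im)["red"]&roi,10):
        p=ray(c,b[2],50)[:,:2]; r=np.hypot(*(p-P).T)
        if (r>25).any():
            q=p[r>25]-P; print("lever n",len(p),"rmax %.0f ang %.1f"%(r.max(),np.degrees(np.arctan2(q[:,1].mean(),q[:,0].mean()))))
    return im,c
E
python3 -c "
from h import *
lev(); to((432.5,160,0)); ang()"
```

```text
time_s: 12.92
eef_pos: [418.5, 250.9, -0.9]
ee_rot: [0.0, 0.562, 0.827, 0.0]
force: [-0.1, -0.7, -0.3]
grip_width: -0.003
grip_force: 0.0
lever n 304 rmax 91 ang 112.7
t 12.9667 at [419.  251.   -0.9] tool y [0.931 0.364 0.   ] F [ 0.3 -0.3 -0.2]
(432.5, 160, 0) -> [-89.7 -20.5  -0.9]
C [561.45024325 -39.2605112 ] ptr [628.6 -72.1] ang mean -26.0 tip -25.7 rmax 86.2 n 56 blue [648.7 -81.6] r 97.0 ang -25.9 diff -0.1
```

```bash
python3 -m inch '1.3 -6.6 0 0 0 -0.7;1.3 -6.6 0 0 0 -0.7;1.3 -6.6 0 0 0 -0.7;1.3 -6.6 0 0 0 -0.7;1.3 -6.6 0 0 0 -0.7;1.3 -6.6 0 0 0 -0.7;1.3 -6.6 0 0 0 -0.7;1.3 -6.6 0 0 0 -0.7;1.3 -6.6 0 0 0 -0.7;0 0 0 0 0 0'
python3 -c "
from h import *
lev(); to((432.5,160,0)); ang()"
```

```text
time_s: 13.85
eef_pos: [366.3, 223.5, -1.1]
ee_rot: [0.0, 0.265, 0.964, 0.0]
force: [-0.3, -0.5, 0.9]
grip_width: 0.0
grip_force: 0.0
lever n 346 rmax 88 ang 149.8
t 13.9 at [366.6 223.8  -1.1] tool y [0.515 0.857 0.   ] F [-0.   0.1  0.3]
(432.5, 160, 0) -> [-89.3 -20.7  -1.1]
C [561.45024325 -39.2605112 ] ptr [628.6 -72.1] ang mean -26.0 tip -25.7 rmax 86.2 n 56 blue [648.7 -81.6] r 97.0 ang -25.9 diff -0.1
```

```bash
python3 -m inch '0.7 -3.3 0 0 0 -0.35;0.7 -3.3 0 0 0 -0.35;0.7 -3.3 0 0 0 -0.35;0.7 -3.3 0 0 0 -0.35;0 0 0 0 0 0;0 0 0 0 0 0;0 0 0 0 0 0;0 0 0 0 0 0;0 0 0 0 0 0;0 0 0 0 0 0'
python3 -c "
from h import *
lev(); to((432.5,160,0))"
python3 -m inch '0.4 -1.6 0 0 0 -0.17;0.4 -1.6 0 0 0 -0.17;0.4 -1.6 0 0 0 -0.17;0 0 0 0 0 0;0 0 0 0 0 0;0 0 0 0 0 0;0 0 0 0 0 0;0 0 0 0 0 0;0 0 0 0 0 0;0 0 0 0 0 0'
python3 - <<'E'
from h import *
im,c=lev(); to((432.5,160,0)); im2,_=grab("scene")
a=cv2.resize(im[270:370,140:240,::-1],(400,400)); b=cv2.resize(im2[130:230,390:490,::-1],(400,400)); cv2.imwrite("pics/t6.png",np.hstack([a,b]))
E
```

```text
time_s: 14.78
eef_pos: [358.0, 213.6, -1.2]
ee_rot: [-0.0, 0.195, 0.981, 0.0]
force: [0.5, -0.4, -0.3]
grip_width: -0.001
grip_force: 0.2
lever n 350 rmax 87 ang 157.7
t 14.8333 at [358.  213.5  -1.2] tool y [0.382 0.924 0.   ] F [ 0.4  0.6 -0.8]
(432.5, 160, 0) -> [-89.3 -21.1  -1.2]
time_s: 15.67
eef_pos: [355.0, 209.4, -1.2]
ee_rot: [-0.0, 0.168, 0.986, -0.0]
force: [-0.3, 0.4, 0.4]
grip_width: -0.002
grip_force: 0.0
lever n 348 rmax 87 ang 161.1
t 15.7167 at [355.  209.4  -1.2] tool y [ 0.331  0.944 -0.   ] F [ 0.4  0.7 -0.4]
(432.5, 160, 0) -> [-89.5 -21.   -1.2]
```

View pics/t6.png

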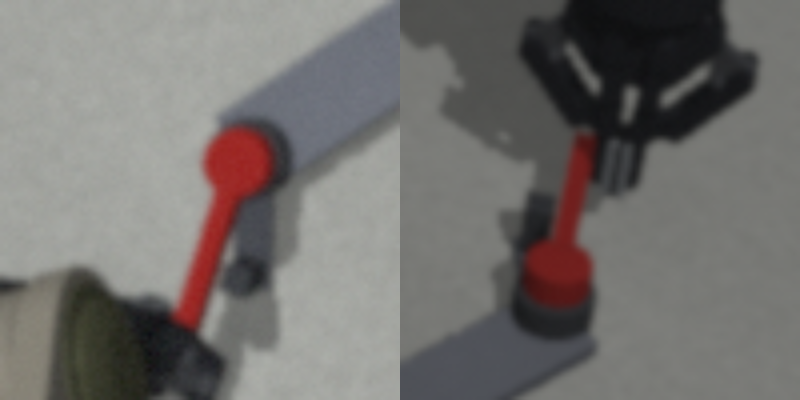

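The lever (red) has about 10° left before it reaches the dark stop block at (243,278) in the left crop.

```bash
python3 -m inch '0.7 -3.3 0 0 0 -0.35;0.7 -3.3 0 0 0 -0.35;0.7 -3.3 0 0 0 -0.35;0.4 -1.6 0 0 0 -0.17;0 0 0 0 0 0;0 0 0 0 0 0;0 0 0 0 0 0;0 0 0 0 0 0;0 0 0 0 0 0;0 0 0 0 0 0'
python3 -c "
from h import *
lev(); to((432.5,160,0))"
python3 -m inch '0.4 -1.6 0 0 0 -0.17;0.4 -1.6 0 0 0 -0.17;0 0 0 0 0 0;0 0 0 0 0 0;0 0 0 0 0 0;0 0 0 0 0 0;0 0 0 0 0 0;0 0 0 0 0 0;0 0 0 0 0 0;0 0 0 0 0 0'
python3 -c "
from h import *
lev(); to((432.5,160,0))"
```

```text
time_s: 16.6
eef_pos: [352.0, 204.3, -0.6]
ee_rot: [0.003, 0.107, 0.994, 0.006]
force: [7.0, 49.8, -15.9]
grip_width: -0.004
grip_force: 24.7
lever n 352 rmax 86 ang 164.3
t 16.65 at [352.  204.3  -0.6] tool y [0.213 0.977 0.012] F [  7.2  49.9 -15.4]
(432.5, 160, 0) -> [-88.  -26.1  -0.4]
time_s: 17.48
eef_pos: [351.6, 203.7, -0.4]
ee_rot: [0.005, 0.09, 0.996, 0.008]
force: [9.0, 75.3, -23.6]
grip_width: -0.002
grip_force: 37.0
lever n 352 rmax 84 ang 164.6
t 17.5333 at [351.7 203.7  -0.4] tool y [0.18  0.984 0.017] F [  8.9  75.1 -23.4]
(432.5, 160, 0) -> [-87.4 -28.5  -0.1]
```

The lever is hard against its stop (75 N, no further motion). Backing off and lifting clear.

```bash
python3 -m inch '0 3 0 0 0 0;0 4 0 0 0 0;0 6 0 0 0 0;0 10 0 0 0 0;0 10 0 0 0 0;0 10 0 0 0 0;0 0 0 0 0 0;0 0 -15 0 0 0;0 0 -20 0 0 0;0 0 -20 0 0 0'
python3 -m inch '0 0 -20 0 0 0;0 0 -20 0 0 0;0 0 -20 0 0 0;0 0 -20 0 0 0;0 20 0 0 0 0;0 20 0 0 0 0;0 20 0 0 0 0;0 20 0 0 0 0;0 20 0 0 0 0;0 0 0 0 0 0'
python3 - <<'E'
from h import *
ang(); im,c=lev(); to()
a=im[170:370,130:380,::-1]; cv2.imwrite("pics/t7.png",cv2.resize(a,None,fx=3,fy=3))
E
```

```text
time_s: 18.37
eef_pos: [354.9, 238.3, 54.2]
ee_rot: [-0.001, 0.087, 0.996, -0.0]
force: [0.5, 0.0, 0.2]
grip_width: 0.001
grip_force: 0.0
time_s: 19.2
eef_pos: [372.9, 339.1, 133.5]
ee_rot: [0.0, 0.086, 0.996, 0.0]
force: [0.5, 0.4, -0.1]
grip_width: -0.006
grip_force: 0.0
C [561.45024325 -39.2605112 ] ptr [628.6 -72.1] ang mean -26.0 tip -25.7 rmax 86.2 n 56 blue [648.8 -81.8] r 97.1 ang -26.0 diff -0.0
lever n 405 rmax 109 ang 164.1
t 19.3 at [372.4 337.  133.4] tool y [ 0.172  0.985 -0.001] F [-0.8 -0.4  0.1]
```

View pics/t7.png

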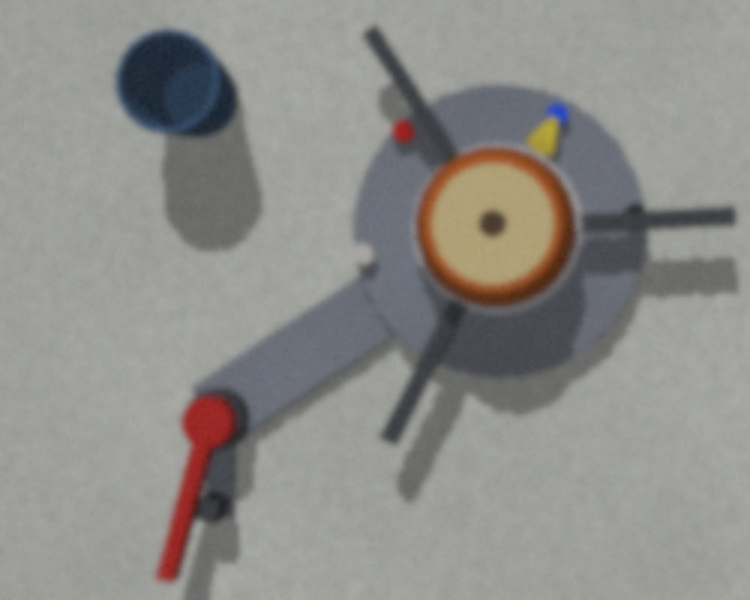

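The pointer (546,135) lies on the blue stud (558,113), the lever rests against its stop at (212,507), and the cup hasn't moved. The robot is clear, so I'm handing in.

```bash
python3 -c "
from rig import ctrl
print(ctrl.finish_job())"
```

```text
the job is handed in; nothing more can be done
None
```

The job is handed in at about 19 s of the 64 s: the pointer rests on the blue stud (within about 0.5° in the camera views), the brake lever is hard against its stop, and the robot stands clear, touching nothing.

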